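Make up two dessert kits on their trays

TASK

Make up the two dessert kits, one thing standing flat in each tray compartment: on the blue tray the white ramekin and the narrow steel ring, on the wooden tray the wide steel ring and the wooden presser (upright), in whichever compartment you like. Once the white ramekin stands in its tray, put the grey lid on it, flat and centred so that it covers the mouth all round. Set the ramekin down without dropping it, and leave the terracotta ramekin and the yellow jar where they are.

Things in the scene. Friction and masses are not known exactly. Their poses are not given: they have to be found in the camera images.
- white_ramekin: White ramekin: open round ceramic cup, 45 mm high, 58 mm across at the foot and 62 mm at the rim, wall 4 mm, 150 g. Origin: centre of its underside, z up. Stands upright in the stock on the counter.
- terracotta_ramekin: Terracotta (red-brown) ramekin, not part of any kit: open round ceramic cup, 45 mm high, 58 mm across at the foot and 62 mm at the rim, wall 4 mm, 150 g. Origin: centre of its underside, z up. Stands upright in the stock on the counter.
- grey_lid: Dark grey silicone lid: a flat stiff disc 72 mm across and 6 mm thick, with a round grip knob in the middle of its upper face, 18 to 20 mm across, its top 26 mm above the underside; 50 g. It has no lip underneath and simply rests on a rim. Origin: centre of its underside, z up. Lies flat in the stock, knob up.
- wide_ring: Wide ring: plain stainless pastry ring, an open tube standing on end: 64 mm outside diameter, wall 2.5 mm, 45 mm high, 90 g. Origin: centre of its lower end, z along the tube. Stands in the stock.
- narrow_ring: Narrow ring: plain stainless pastry ring, an open tube standing on end: 44 mm outside diameter, wall 2.5 mm, 45 mm high, 60 g. Origin: centre of its lower end, z along the tube. Stands in the stock.
- presser: Brown wooden presser for filling rings: a foot disc 44 mm across and 10 mm thick, a 16 mm stem, and a round grip 24 mm across from 40 mm up to its top at 62 mm; 80 g. Origin: centre of the underside of the foot, z up along the stem. Stands upright in the stock.
- blue_tray: Blue plastic tray, 190 x 100 mm, fixed, to the robot's left or right, turned up to 20 degrees. Origin: centre of its underside; x along its length, y across, z up. Floor's upper face at z = 5 mm; rim and the cross wall at x = 0 are 5 mm thick and rise to z = 12 mm. Two open compartments of 87.5 x 90 mm, centred at x = +46 mm and x = -46 mm, y = 0.
- wood_tray: Pale wooden tray, 190 x 100 mm, fixed, to the robot's left or right, turned up to 20 degrees. Origin: centre of its underside; x along its length, y across, z up. Floor's upper face at z = 5 mm; rim and the cross wall at x = 0 are 5 mm thick and rise to z = 12 mm. Two open compartments of 87.5 x 90 mm, centred at x = +46 mm and x = -46 mm, y = 0.
- mustard_jar: Closed yellow jar, 44 mm across and 60 mm high, loose, 120 g; not part of any kit, to be left alone. Origin: centre of its underside. Stands beyond the stock on the robot's left.
Mind the look-alikes: they are no part of the job. What is shaped like the narrow_ring but green is not meant.

How it is judged (in metres and radians):
On the way, in this order (a step that is already met when the one before it is completed fails the run):
1. the white ramekin stands flat in a compartment of the blue tray (((x of white_ramekin in the frame of blue_tray between 0.005 and 0.09 m and y of white_ramekin in the frame of blue_tray between -0.045 and 0.045 m and z of white_ramekin in the frame of blue_tray between 0.002 and 0.008 m and angle between white_ramekin's own z axis and vertical below 0.07 rad) or (x of white_ramekin in the frame of blue_tray between -0.09 and -0.005 m and y of white_ramekin in the frame of blue_tray between -0.045 and 0.045 m and z of white_ramekin in the frame of blue_tray between 0.002 and 0.008 m and angle between white_ramekin's own z axis and vertical below 0.07 rad))), for 0.2 s.
2. the grey lid lies flat and centred on the white ramekin, which stands in the blue tray (((x of white_ramekin in the frame of blue_tray between 0.005 and 0.09 m and y of white_ramekin in the frame of blue_tray between -0.045 and 0.045 m and z of white_ramekin in the frame of blue_tray between 0.002 and 0.008 m and angle between white_ramekin's own z axis and vertical below 0.07 rad) or (x of white_ramekin in the frame of blue_tray between -0.09 and -0.005 m and y of white_ramekin in the frame of blue_tray between -0.045 and 0.045 m and z of white_ramekin in the frame of blue_tray between 0.002 and 0.008 m and angle between white_ramekin's own z axis and vertical below 0.07 rad)) and horizontal distance between grey_lid and white_ramekin below 0.008 m and z of grey_lid in the frame of white_ramekin between 0.042 and 0.048 m and angle between grey_lid's own z axis and vertical below 0.07 rad), for 0.2 s.
At the end, for the whole second after the job is handed in: White ramekin and narrow ring each flat on the floor of its own compartment of the blue tray, wide ring and presser likewise in the wooden tray (within 3 mm of the floor and 4 degrees of upright); the grey lid flat on the white ramekin's rim, centred within 8 mm; all released and at rest (((x of white_ramekin in the frame of blue_tray between 0.005 and 0.09 m and y of white_ramekin in the frame of blue_tray between -0.045 and 0.045 m and z of white_ramekin in the frame of blue_tray between 0.002 and 0.008 m and angle between each of white_ramekin, narrow_ring's own z axis and vertical below 0.07 rad and x of narrow_ring in the frame of blue_tray between -0.09 and -0.005 m and y of narrow_ring in the frame of blue_tray between -0.045 and 0.045 m and z of narrow_ring in the frame of blue_tray between 0.002 and 0.008 m) or (x of white_ramekin in the frame of blue_tray between -0.09 and -0.005 m and y of white_ramekin in the frame of blue_tray between -0.045 and 0.045 m and z of white_ramekin in the frame of blue_tray between 0.002 and 0.008 m and angle between each of white_ramekin, narrow_ring's own z axis and vertical below 0.07 rad and x of narrow_ring in the frame of blue_tray between 0.005 and 0.09 m and y of narrow_ring in the frame of blue_tray between -0.045 and 0.045 m and z of narrow_ring in the frame of blue_tray between 0.002 and 0.008 m)) and ((x of wide_ring in the frame of wood_tray between 0.005 and 0.09 m and y of wide_ring in the frame of wood_tray between -0.045 and 0.045 m and z of wide_ring in the frame of wood_tray between 0.002 and 0.008 m and angle between each of wide_ring, presser's own z axis and vertical below 0.07 rad and x of presser in the frame of wood_tray between -0.09 and -0.005 m and y of presser in the frame of wood_tray between -0.045 and 0.045 m and z of presser in the frame of wood_tray between 0.002 and 0.008 m) or (x of wide_ring in the frame of wood_tray between -0.09 and -0.005 m and y of wide_ring in the frame of wood_tray between -0.045 and 0.045 m and z of wide_ring in the frame of wood_tray between 0.002 and 0.008 m and angle between each of wide_ring, presser's own z axis and vertical below 0.07 rad and x of presser in the frame of wood_tray between 0.005 and 0.09 m and y of presser in the frame of wood_tray between -0.045 and 0.045 m and z of presser in the frame of wood_tray between 0.002 and 0.008 m)) and horizontal distance between grey_lid and white_ramekin below 0.008 m and z of grey_lid in the frame of white_ramekin between 0.042 and 0.048 m and angle between grey_lid's own z axis and vertical below 0.07 rad and linear speed of each of white_ramekin, grey_lid, narrow_ring, wide_ring, presser below 0.02 m/s); the robot touches nothing.
It fails at once if the terracotta ramekin is disturbed (moved more than 20 mm) (distance of terracotta_ramekin from where it was at the start of the episode above 0.02 m).
It fails at once if the mustard jar is disturbed (moved more than 20 mm) (distance of mustard_jar from where it was at the start of the episode above 0.02 m).
It fails at once if the white ramekin is dropped (falls free for more than about 30 mm) (linear speed of white_ramekin above 0.8 m/s and contact force between the fingers and white_ramekin below 0.01 N).
It also fails if it takes over 112 s, if anything falls off the work surface, if the arm or the gripper's body presses on something with over 40 N, if the wrist force passes 120 N, or if a joint passes its speed limit or range.

ROBOT

A 6-joint arm with a two-finger parallel gripper is mounted at the origin on the work surface. World frame = base frame: x ahead of the robot, y to its left, z up, the work surface at z = 0. Lengths are in m, angles in degrees, forces in N, time in s.
With the tool pointing down it reaches from about 0.4 to 0.825 m from the base axis. Payload 7 kg.
Tool frame: the origin (TCP) lies on the centre line of the jaws, within the pads' length; the fingertips stand 8 mm ahead of it and the grasp point (between the pads) lies 11 mm behind it; z points along the fingers, y is the line along which they close (so a half turn about z gives the same grasp; the last joint's range is limited). The gripper opens to 88 mm and grips with 3 to 60 N. Pads are 19 mm wide; open, the fingers measure 130 mm over their backs; the gripper's body (78 mm by 193 mm) begins 47 mm behind the grasp point.
Start: joints at [-50.071, 20.546, 0.682, 0, -70.136, -16.507], TCP at [0.268, -0.619, 0.235] pointing down, gripper open.
Joint ranges: [-176.03, 176.03], [-82.01, 121.73], [-58.28, 71.71], [-173.87, 95.51], [-174.79, -0.11], [-173.66, 173.66]. Speed limits (degrees/s): [136.94, 136.94, 172.46, 180, 180, 180].

INTERFACE

Orientations are given as [roll, pitch, yaw] about the fixed x, y, z axes, in that order (R = Rz(yaw) Ry(pitch) Rx(roll)).
In Python, from plant import r gives the robot as it stands.
- The arm moves only by the tool carry_out, never from a script. Its argument "targets" is a list of rows, each a list of 6 numbers: the shift along the tool's x, y, z scaled (see below), then the turn, a rotation vector about the tool's x, y, z scaled (see below). A call has 1 to 5 rows; each row shifts and turns the commanded pose from where the row before left it, along the tool's axes as they then stand; what a row does not reach is not made up. The controller multiplies each number of a shift by 0.5 m and each number of a turn by 60 degrees. A row lasts 1/8 s, in which the tool goes at most 62.5 mm and 10.7 degrees, less where a joint would pass 70% of its speed; a pose out of reach is approached as far as the arm can. A call with a number of a shift or a turn outside -1 to 1 is refused whole. A call with a gripper value outside its range is refused whole. "hand" is the opening, from 0 (shut) to 1 (fully open), set as the call begins (left out, the last holds). The fingers move at their own pace and stop on an object; "squeeze" is the grip in N (left out, the last holds). Time passes only in rows, so rows that do not move let the fingers close. It gives the time, the measured TCP pose, the force, the opening and the grip force at its end, in the units of the state.
- r.get_state(): the state, without advancing time (a new reading comes with each control period).
- r.capture(name): name is "side" or "top" or "wrist"; returns the picture (420x560x3 uint8, red, green, blue); there is no depth.
- r.camera_info(name): a dict with "K" (3x3 intrinsics, pixels), "eye" and "attitude" of the camera in the world. Camera axes: x right, y down, z forward; pixel columns grow to the right and rows downward; lengths in m; the calibration is good to about 2 mm. A picture is of the moment at which its call begins: read the wrist's pose just before it. camera_info takes no time and is no camera call; for the wrist camera it gives the pose at the moment of the call.
- r.close_job(): hands the job in; it is judged then, once.
The state is a dict: "time_s": time; "joints": joint angles; "qd": joint speeds; "joint_torque": joint torques, N m; "tcp_pos": TCP position; "eef_rot": TCP orientation; "contact_force": force on the tool from outside, world axes, zero at the start; "moment": the same for the moment, N m; "gripper_width": finger opening in m; "gripper_force": force on a finger pad.
Only numpy, scipy, OpenCV 4.12 (cv2) and the standard library are available. Lean on these libraries where they do the work, as an engineer would, in place of code of your own. Each camera call takes 0.05 s, during which the arm holds its last target. There are 200 camera calls.

## Working session

There is one attempt and no reset: what is moved stays moved. The work goes in short steps, Python scripts to look and compute and a tool call to move; the robot and the scene stay as the last step left them, time stands still between calls to the robot, and variables do not carry over. Pictures are saved under pics/ and viewed, at most 14 in all, crops included, and the job is handed in when it is done.

Besides the shell and the picture viewer there is one more tool, called after "Emit:" as name([rows], argument=value, ...), one row to a line, values as JSON. carry_out: Moves the arm, as the interface text tells. Its arguments: {"type":"object","properties":{"targets":{"type":"array","items":{"type":"array","items":{"type":"number","minimum":-1,"maximum":1}}},"hand":{"type":"number"},"squeeze":{"type":"number"}},"required":["targets"]}

```bash
mkdir -p pics; ls
python3 - <<'E'
from plant import r
import cv2
for n in("top","side"):
    im=r.capture(n); cv2.imwrite(f"pics/{n}0.png",im[:,:,::-1]); print(n,r.camera_info(n))
print(r.get_state())
E
```

```text
pics
top {'K': array([[379.22515343,   0.        , 276.54454383],
       [  0.        , 379.22515343, 215.26540899],
       [  0.        ,   0.        ,   1.        ]]), 'eye': array([ 0.48844834, -0.00791449,  0.75517004]), 'attitude': array([-177.90107613,    2.05454271,  -88.37137137])}
side {'K': array([[428.80410681,   0.        , 280.7661879 ],
       [  0.        , 428.80410681, 213.95467015],
       [  0.        ,   0.        ,   1.        ]]), 'eye': array([0.43026072, 0.71562782, 0.7452142 ]), 'attitude': array([-133.52732846,   -1.06719114, -171.32075292])}
{'time_s': 0.1, 'joints': array([-5.00717546e+01,  2.05858202e+01,  6.39297812e-01, -1.79156458e-02,
       -7.01360485e+01, -1.65074718e+01]), 'qd': array([ 0.07477044, -0.0307937 ,  0.12037887,  0.10356822,  0.04305475,
       -0.0772196 ]), 'joint_torque': array([-8.67390772e-04, -5.84162343e+01,  2.93750632e+01,  7.01559216e+00,
        1.01276266e-02, -6.62409366e-05]), 'tcp_pos': array([ 0.26811302, -0.61900304,  0.23373495]), 'eef_rot': array([ 1.79916046e+02, -7.31520948e-03, -1.56585321e+02]), 'contact_force': array([0.17249972, 0.41067841, 0.65058525]), 'moment': array([ 0.03365268, -0.01902345,  0.04612119]), 'gripper_force': 0.0, 'gripper_width': 0.08754423143229802}
```

View pics/top0.png

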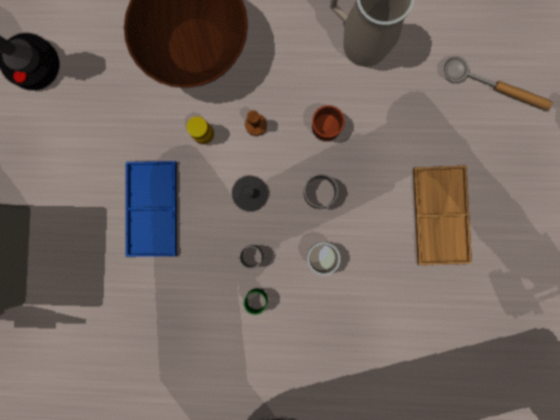

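View pics/side0.png

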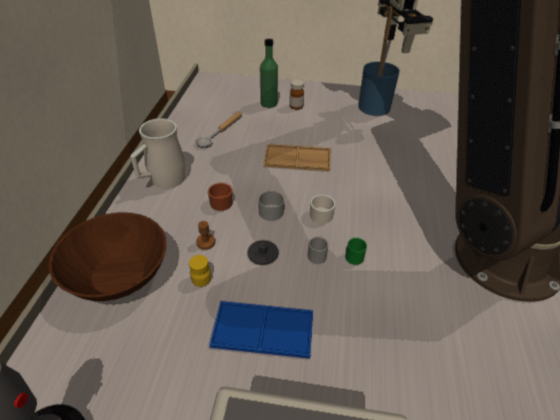

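The top view runs +x up and +y left. Narrow-ring look-alikes: grey ring (251,257) and green ring (256,301). The grey steel one is meant, since the green is excluded. White ramekin is at (324,258) and terracotta at (328,123), so the white one is meant. Next I fit models to the images and confirm in one enlarged crop.

```bash
cat > h.py <<'E'
import numpy as np, cv2
from scipy.spatial.transform import Rotation as R
from scipy.optimize import minimize
from plant import r
def cam(n):
    c=r.camera_info(n); return c["K"],np.array(c["eye"]),R.from_euler("xyz",c["attitude"],degrees=True).as_matrix()
def proj(c,P):
    K,e,A=c; q=(np.atleast_2d(P)-e)@A@K.T; return q[:,:2]/q[:,2:]
def back(c,uv,z):
    K,e,A=c; d=A@np.linalg.solve(K,[*uv,1]); return (e+d*(z-e[2])/d[2])[:2]
T=np.linspace(0,2*np.pi,73)[:-1]
def circ(p,rad,z): return np.c_[p[0]+rad*np.cos(T),p[1]+rad*np.sin(T),0*T+z]
def rect(p,z,a=.095,b=.05):
    s=np.linspace(-1,1,60); o=np.ones(60)
    q=np.r_[np.c_[s*a,o*b],np.c_[s*a,-o*b],np.c_[o*a,s*b],np.c_[-o*a,s*b]]
    c,n=np.cos(p[2]),np.sin(p[2]); return np.c_[q@np.array([[c,n],[-n,c]])+p[:2],np.full(240,z)]
def grad(im,s=1.0):
    f=cv2.GaussianBlur(im.astype(np.float32),(0,0),s)
    g=sum(cv2.Sobel(f[:,:,k],cv2.CV_32F,1,0)**2+cv2.Sobel(f[:,:,k],cv2.CV_32F,0,1)**2 for k in range(3))
    return np.minimum(np.sqrt(g),150)
def score(g,uv): return cv2.remap(g,uv[:,0].astype(np.float32)[None],uv[:,1].astype(np.float32)[None],cv2.INTER_LINEAR).mean()
def fit(views,curves,p0,step=.012):
    # views: [(cam,grad)], curves(p)->list of 3-D point sets
    f=lambda p:-sum(score(g,proj(c,q)) for c,g in views for q in curves(p))
    p0=np.array(p0,float); gr=np.linspace(-step,step,13)
    best=min((f(np.r_[p0[0]+a,p0[1]+b,p0[2:]]),a,b) for a in gr for b in gr)
    p=np.r_[p0[0]+best[1],p0[1]+best[2],p0[2:]]
    s=np.vstack([p]+[p+np.eye(len(p))[i]*(.003 if i<2 else .05) for i in range(len(p))])
    m=minimize(f,p,method="Nelder-Mead",options=dict(initial_simplex=s)); return m.x,-m.fun
OBJ=dict(white=((324,258),[(.031,.045),(.027,.045)]),terra=((328,123),[(.031,.045)]),lid=((250,194),[(.036,.006),(.036,0.)]),
 wide=((322,192),[(.032,.045),(.0295,.045)]),narrow=((251,257),[(.022,.045),(.0195,.045)]),presser=((255,118),[(.012,.062),(.022,.01)]),
 jar=((200,126),[(.022,.06)]),green=((256,301),[(.022,.045)]))
E
cat > loc.py <<'E'
from h import *
ims={n:cv2.imread(f"pics/{n}0.png") for n in("top","side")}
C={n:cam(n) for n in ims}; G={n:grad(ims[n]) for n in ims}
vis=cv2.resize(ims["top"],None,fx=2,fy=2,interpolation=cv2.INTER_CUBIC)
res={}
for k,(uv,cs) in OBJ.items():
    p0=back(C["top"],uv,cs[0][1]); out=[]
    for vs in(("top",),("side",),("top","side")):
        p,s=fit([(C[v],G[v]) for v in vs],lambda p:[circ(p,*c) for c in cs],p0); out.append(p)
    res[k]=out[0]; print(k,*[np.round(o,4) for o in out],np.round(s))
    for c in cs:
        cv2.polylines(vis,[np.round(proj(C["top"],circ(out[2],*c))*2+.5).astype(int)],True,(255,255,0),1)
for k,uv in(("blue",(152,210)),("wood",(442,216))):
    p0=back(C["top"],uv,.012); out=[]
    for vs in(("top",),("side",),("top","side")):
        p,s=max((fit([(C[v],G[v]) for v in vs],lambda p:[rect(p,.012)],[*p0,a]) for a in np.radians([-6,-2,2,6])),key=lambda t:t[1]); out.append(p)
    print(k,*[np.round(o,4) for o in out],np.round(s))
    for q in proj(C["top"],rect(out[2],.012)): cv2.circle(vis,tuple(np.round(q*2+.5).astype(int)),0,(255,0,255),-1)
cv2.imwrite("pics/fit.png",vis[170:650,200:980])
E
python3 loc.py
```

```text
white [ 0.4384 -0.0725] [ 0.4349 -0.0677] [ 0.4362 -0.0707] 391.0
terra [ 0.6896 -0.0714] [ 0.6925 -0.0729] [ 0.6901 -0.0718] 269.0
lid [0.5584 0.0739] [0.5567 0.0733] [0.5571 0.0736] 594.0
wide [ 0.559  -0.0586] [ 0.5603 -0.0638] [ 0.5604 -0.0627] 437.0
narrow [0.4351 0.0656] [0.4335 0.0639] [0.4346 0.0655] 490.0
presser [0.6966 0.0664] [0.6929 0.0686] [0.6939 0.0681] 541.0
jar [0.6757 0.1717] [0.6732 0.171 ] [0.6745 0.1716] 268.0
green [0.3498 0.0567] [0.3465 0.0561] [0.3488 0.0565] 261.0
blue [0.5226 0.2679 0.0431] [0.5203 0.2739 0.0428] [0.5208 0.2733 0.0385] 296.0
wood [ 0.5244 -0.2983  0.0596] [ 0.5231 -0.3035  0.0632] [ 0.5237 -0.2986  0.0597] 268.0
```

View pics/fit.png

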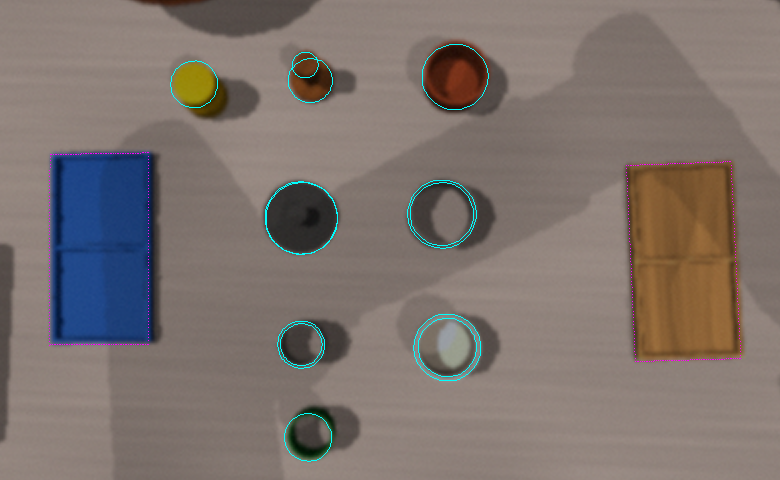

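The crop confirms the grey ring at crop (301,344), the green one at (308,437) and the white ramekin at (447,347). The fits agree to a few mm. I'll turn the tool to yaw 180 (tool x = −world x, y = +y, z = −z) and go above the white ramekin.

Emit:
carry_out([
  [0,0,0,0,0,0.13],
  [0,0,0,0,0,0.13],
  [0,0,0,0,0,0.13],
  [-0.034,0.11,0.01,0,0,0],
  [-0.034,0.11,0.01,0,0,0],
], hand=1)

```text
time_s: 0.72
tcp_pos: [0.302, -0.5081, 0.2234]
eef_rot: [179.9, -0.1, 179.9]
contact_force: [2.1, 1.2, 0.3]
gripper_width: 0.0875
gripper_force: 0.0
```

Emit:
carry_out([
  [-0.034,0.11,0.01,0,0,0],
  [-0.034,0.11,0.01,0,0,0],
  [-0.034,0.11,0.01,0,0,0],
  [-0.034,0.11,0.01,0,0,0],
  [-0.034,0.11,0.01,0,0,0],
])

```text
time_s: 1.35
tcp_pos: [0.3872, -0.2326, 0.1994]
eef_rot: [180.0, 0.0, -180.0]
contact_force: [1.5, -0.4, 0.3]
gripper_width: 0.0876
gripper_force: 0.0
```

Emit:
carry_out([
  [-0.034,0.11,0.01,0,0,0],
  [-0.034,0.11,0.01,0,0,0],
  [-0.034,0.11,0.01,0,0,0],
  [0,0,0,0,0,0],
  [0,0,0,0,0,0],
])

```text
time_s: 1.98
tcp_pos: [0.4378, -0.0691, 0.1843]
eef_rot: [-180.0, -0.0, -179.9]
contact_force: [-0.4, -0.7, 0.1]
gripper_width: 0.0879
gripper_force: 0.0
```

```bash
cat > w.py <<'E'
# wrist-camera refit: python3 w.py outname name:x:y ...
import sys
from h import *
c=cam("wrist"); im=r.capture("wrist")[:,:,::-1].copy(); g=grad(im,1.5); vis=im.copy()
for a in sys.argv[2:]:
    k,x,y=a.split(":"); cs=OBJ[k][1]
    p,s=fit([(c,g)],lambda p:[circ(p,*q) for q in cs],[float(x),float(y)],.01); print(k,np.round(p,4),round(s))
    for q in cs: cv2.polylines(vis,[np.round(proj(c,circ(p,*q))).astype(int)],True,(255,255,0),1)
cv2.imwrite(f"pics/{sys.argv[1]}.png",vis); print(r.get_state()["tcp_pos"].round(4),c[1].round(3))
E
python3 w.py w1 white:.437:-.071 wide:.56:-.061
```

```text
white [ 0.4352 -0.0709] 226
wide [ 0.5643 -0.0636] 171
[ 0.4377 -0.0697  0.1844] [ 0.369 -0.068  0.335]
```

View pics/w1.png

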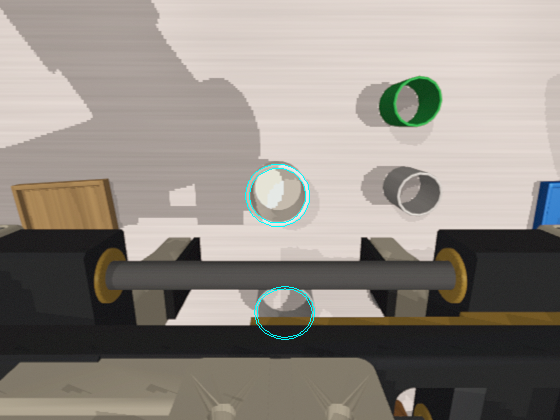

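The wrist view shows the white ramekin between the fingers, rim at (278,195), with a good fit at (0.4355, −0.071). Descending and gripping it.

Emit:
carry_out([
  [0.004,-0.003,0.09,0,0,0],
  [0,0,0.09,0,0,0],
  [0,0,0.09,0,0,0],
  [0,0,0.054,0,0,0],
  [0,0,0,0,0,0],
])

```text
time_s: 2.65
tcp_pos: [0.4343, -0.0725, 0.0211]
eef_rot: [-179.9, -0.3, 179.9]
contact_force: [-0.3, -0.0, 0.6]
gripper_width: 0.0876
gripper_force: 0.0
```

Emit:
carry_out([
  [0,0,0,0,0,0],
  [0,0,0,0,0,0],
  [0,0,0,0,0,0],
  [0,0,0,0,0,0],
  [0,0,0,0,0,0],
], hand=0, squeeze=20)

```text
time_s: 3.28
tcp_pos: [0.4367, -0.0707, 0.0235]
eef_rot: [180.0, 0.1, -179.9]
contact_force: [-1.3, -0.5, 6.9]
gripper_width: 0.0609
gripper_force: 20.0
```

Emit:
carry_out([
  [0,0,-0.06,0,0,0],
  [0,0,-0.08,0,0,0],
  [0,0,-0.06,0,0,0],
  [-0.01,0.07,0,0,0,0],
  [-0.01,0.09,0,0,0,0],
])

```text
time_s: 3.9
tcp_pos: [0.4461, 0.0098, 0.1233]
eef_rot: [179.9, 0.1, 179.9]
contact_force: [0.7, -0.1, -1.6]
gripper_width: 0.0607
gripper_force: 20.0
```

Emit:
carry_out([
  [-0.01,0.1,0,0,0,0],
  [-0.01,0.1,0,0,0,0],
  [-0.01,0.1,0,0,0,0],
  [-0.01,0.1,0,0,0,0],
  [-0.016,0.08,0,0,0,0],
])

```text
time_s: 4.53
tcp_pos: [0.4735, 0.2512, 0.1227]
eef_rot: [180.0, 0.0, -179.9]
contact_force: [-0.8, -1.4, -1.4]
gripper_width: 0.0607
gripper_force: 20.0
```

Emit:
carry_out([
  [0,0.04,0,0,0,0],
  [0,0,0,0,0,0],
  [0,0,0,0,0,0],
])

```text
time_s: 4.9
tcp_pos: [0.4734, 0.2683, 0.1224]
eef_rot: [-180.0, -0.0, -180.0]
contact_force: [-0.3, 0.2, -1.0]
gripper_width: 0.0607
gripper_force: 20.0
```

Emit:
carry_out([
  [-0.003,0.003,0.06,0,0,0],
  [0,0,0.06,0,0,0],
  [0,0,0.04,0,0,0],
  [0,0,0.012,0,0,0],
  [0,0,0.006,0,0,0],
])

```text
time_s: 5.52
tcp_pos: [0.4757, 0.2703, 0.034]
eef_rot: [180.0, 0.0, 180.0]
contact_force: [-0.2, 0.6, -1.9]
gripper_width: 0.061
gripper_force: 20.0
```

Emit:
carry_out([
  [0,0,0.003,0,0,0],
  [0,0,0.003,0,0,0],
  [0,0,0.002,0,0,0],
  [0,0,0,0,0,0],
])

```text
time_s: 6.02
tcp_pos: [0.4754, 0.2708, 0.0297]
eef_rot: [180.0, 0.0, -180.0]
contact_force: [-0.6, -0.3, -1.4]
gripper_width: 0.0607
gripper_force: 20.0
```

Emit:
carry_out([
  [0,0,0.002,0,0,0],
  [0,0,0.002,0,0,0],
  [0,0,0,0,0,0],
])

```text
time_s: 6.4
tcp_pos: [0.4755, 0.2709, 0.0285]
eef_rot: [180.0, 0.0, -180.0]
contact_force: [-4.1, -0.7, 9.2]
gripper_width: 0.0611
gripper_force: 20.0
```

Emit:
carry_out([
  [0,0,0,0,0,0],
  [0,0,0,0,0,0],
  [0,0,0,0,0,0],
  [0,0,-0.05,0,0,0],
  [0,0,-0.1,0,0,0],
], hand=1)

```text
time_s: 7.02
tcp_pos: [0.4744, 0.2696, 0.1014]
eef_rot: [-179.8, -0.2, -180.0]
contact_force: [1.0, 1.0, 0.8]
gripper_width: 0.0875
gripper_force: 0.0
```

Emit:
carry_out([
  [0,0,-0.08,0,0,0],
  [0,0,-0.08,0,0,0],
  [0,0,0,0,0,0],
])

```text
time_s: 7.4
tcp_pos: [0.4769, 0.272, 0.186]
eef_rot: [179.7, 0.3, -180.0]
contact_force: [-0.2, 0.1, -0.9]
gripper_width: 0.0875
gripper_force: 0.0
```

```bash
python3 w.py w2 white:.475:.27
python3 - <<'E'
from h import *
for n in("top","side"):
    im=r.capture(n); c=cam(n)
    p,s=fit([(c,grad(im))],lambda p:[circ(p,.031,.05),circ(p,.027,.05)],[.475,.27],.01); print(n,p.round(4),round(s))
E
```

```text
white [0.4744 0.2716] 284
[0.4759 0.2713 0.1839] [0.407 0.273 0.336]
top [0.4728 0.2691] 148
side [0.4715 0.2714] 241
```

View pics/w2.png

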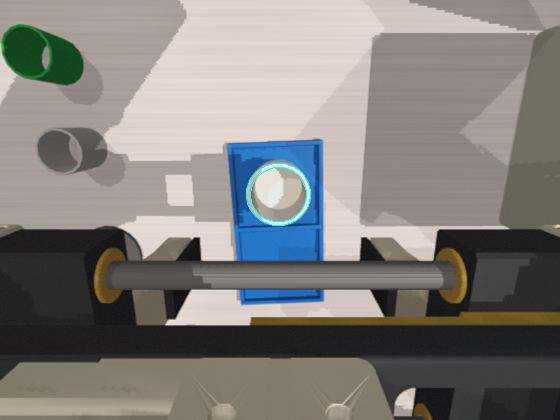

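The ramekin stands in the near compartment, rim at (278,194) in the wrist view and well centred. Next is the lid.

Emit:
carry_out([
  [-0.04,-0.099,0,0,0,0],
  [-0.04,-0.099,0,0,0,0],
  [-0.04,-0.099,0,0,0,0],
  [-0.042,-0.099,0,0,0,0],
  [0,0,0,0,0,0],
])

```text
time_s: 8.18
tcp_pos: [0.5565, 0.0694, 0.1806]
eef_rot: [-179.9, -0.2, 179.8]
contact_force: [-0.4, 1.0, 0.1]
gripper_width: 0.0875
gripper_force: 0.0
```

```bash
python3 w.py w3 lid:.557:.0737 narrow:.4346:.065
```

```text
lid [0.5574 0.0751] 300
narrow [0.4356 0.067 ] 241
[0.5562 0.0708 0.1808] [0.488 0.071 0.331]
```

View pics/w3.png

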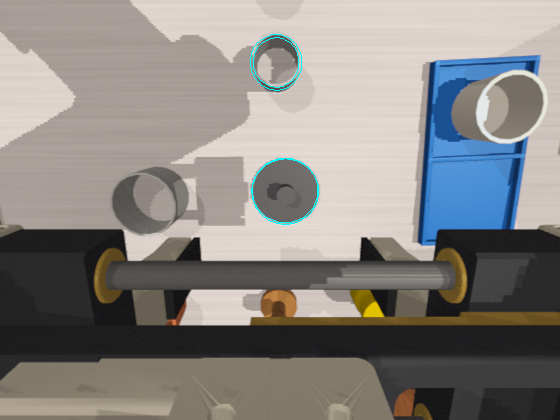

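The lid is at (285,191), fitting at (0.5573, 0.0745), with the knob clear. Grasping the knob.

Emit:
carry_out([
  [-0.002,0.007,0.1,0,0,0],
  [0,0,0.1,0,0,0],
  [0,0,0.08,0,0,0],
  [0,0,0.035,0,0,0],
  [0,0,0,0,0,0],
])

```text
time_s: 8.85
tcp_pos: [0.5557, 0.0765, 0.0229]
eef_rot: [-179.9, -0.2, -179.9]
contact_force: [-0.4, -0.7, -0.5]
gripper_width: 0.0876
gripper_force: 0.0
```

Emit:
carry_out([
  [0,0,0,0,0,0],
  [0,0,0,0,0,0],
], hand=0.6)

```text
time_s: 9.1
tcp_pos: [0.5581, 0.0768, 0.0261]
eef_rot: [180.0, 0.1, -179.9]
contact_force: [0.4, -0.7, -0.2]
gripper_width: 0.0732
gripper_force: 0.0
```

Emit:
carry_out([
  [0,-0.004,0.008,0,0,0],
  [0,0,0.008,0,0,0],
  [0,0,0,0,0,0],
])

```text
time_s: 9.48
tcp_pos: [0.5573, 0.074, 0.0168]
eef_rot: [-180.0, -0.0, -180.0]
contact_force: [0.0, 0.3, 1.0]
gripper_width: 0.0528
gripper_force: 0.0
```

Emit:
carry_out([
  [0,0,0,0,0,0],
  [0,0,0,0,0,0],
  [0,0,0,0,0,0],
  [0,0,0,0,0,0],
  [0,0,0,0,0,0],
], hand=0, squeeze=12)

```text
time_s: 10.1
tcp_pos: [0.5575, 0.0743, 0.0171]
eef_rot: [180.0, 0.0, -180.0]
contact_force: [0.4, 0.8, 0.3]
gripper_width: 0.019
gripper_force: 12.0
```

Emit:
carry_out([
  [0,0,-0.06,0,0,0],
  [0,0,-0.08,0,0,0],
  [0,0,-0.08,0,0,0],
  [0.034,0.08,0,0,0,0],
  [0.034,0.08,0,0,0,0],
])

```text
time_s: 10.72
tcp_pos: [0.5232, 0.1549, 0.1277]
eef_rot: [179.9, 0.1, 179.9]
contact_force: [-0.3, 0.2, -0.8]
gripper_width: 0.0181
gripper_force: 12.0
```

Emit:
carry_out([
  [0.034,0.08,0,0,0,0],
  [0.034,0.08,0,0,0,0],
  [0.032,0.074,0,0,0,0],
  [0,0,0,0,0,0],
  [0,0,0,0,0,0],
])

```text
time_s: 11.35
tcp_pos: [0.4732, 0.2711, 0.1269]
eef_rot: [-180.0, -0.0, -179.9]
contact_force: [0.6, -0.2, 0.1]
gripper_width: 0.0188
gripper_force: 12.0
```

Emit:
carry_out([
  [0,0,0,0,0,0],
  [0,0,0,0,0,0],
])

```text
time_s: 11.6
tcp_pos: [0.4737, 0.2704, 0.127]
eef_rot: [-180.0, -0.0, 180.0]
contact_force: [0.4, -0.5, -0.8]
gripper_width: 0.0184
gripper_force: 12.0
```

Lower 0.060 m to TCP 0.067, slow at the end.

Emit:
carry_out([
  [0,0,0.04,0,0,0],
  [0,0,0.04,0,0,0],
  [0,0,0.02,0,0,0],
  [0,0,0.008,0,0,0],
  [0,0,0.004,0,0,0],
])

```text
time_s: 12.22
tcp_pos: [0.4738, 0.2713, 0.0713]
eef_rot: [180.0, 0.0, -180.0]
contact_force: [-0.4, 0.1, 0.1]
gripper_width: 0.0183
gripper_force: 12.0
```

Emit:
carry_out([
  [0,0,0.002,0,0,0],
  [0,0,0.002,0,0,0],
  [0,0,0.001,0,0,0],
  [0,0,0,0,0,0],
])

```text
time_s: 12.72
tcp_pos: [0.4735, 0.2713, 0.0687]
eef_rot: [180.0, 0.0, -180.0]
contact_force: [-0.2, 0.0, -0.7]
gripper_width: 0.0182
gripper_force: 12.0
```

Emit:
carry_out([
  [0,0,0.002,0,0,0],
  [0,0,0.001,0,0,0],
  [0,0,0,0,0,0],
])

```text
time_s: 13.1
tcp_pos: [0.4735, 0.2712, 0.0672]
eef_rot: [180.0, 0.0, -180.0]
contact_force: [-0.7, -0.9, 2.7]
gripper_width: 0.0188
gripper_force: 12.0
```

Emit:
carry_out([
  [0,0,0,0,0,0],
  [0,0,0,0,0,0],
])

```text
time_s: 13.35
tcp_pos: [0.4735, 0.2712, 0.0672]
eef_rot: [180.0, 0.0, -180.0]
contact_force: [-1.4, -0.2, 3.3]
gripper_width: 0.0189
gripper_force: 12.0
```

Emit:
carry_out([
  [0,0,0,0,0,0],
  [0,0,0,0,0,0],
  [0,0,0,0,0,0],
  [0,0,-0.05,0,0,0],
  [0,0,-0.1,0,0,0],
], hand=1)

```text
time_s: 13.98
tcp_pos: [0.4724, 0.2701, 0.1409]
eef_rot: [-179.8, -0.2, -180.0]
contact_force: [0.9, -0.3, 1.0]
gripper_width: 0.0628
gripper_force: 0.0
```

Emit:
carry_out([
  [0,0,-0.09,0,0,0],
  [0,0,0,0,0,0],
  [0,0,0,0,0,0],
])

```text
time_s: 14.35
tcp_pos: [0.4731, 0.2711, 0.1867]
eef_rot: [180.0, -0.0, -180.0]
contact_force: [-0.2, 0.2, -0.7]
gripper_width: 0.0867
gripper_force: 0.0
```

Run:
```python
from h import *
im=r.capture("wrist"); c=cam("wrist")
p,s=fit([(c,grad(im,1.5))],lambda p:[circ(p,.036,.056)],[.474,.271],.01); print("lid",p.round(4),round(s))
a=im[:,:,::-1][90:300,180:380]
s=r.capture("side")[:,:,::-1][260:380,180:330]
cv2.imwrite("pics/lid.png",np.hstack([cv2.resize(a,(400,420)),cv2.resize(s,(400,420),interpolation=cv2.INTER_CUBIC)])); print(r.get_state()["tcp_pos"])
```

```text
lid [0.4722 0.2719] 150
[0.47286625 0.27069735 0.18584655]
```

View pics/lid.png

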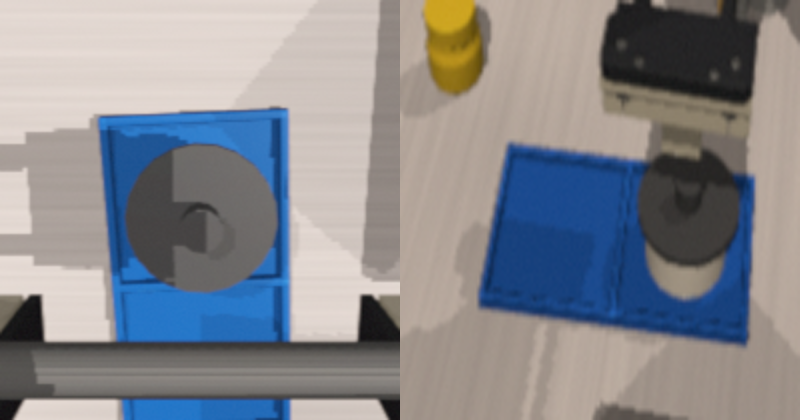

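The lid lies flat and centred on the ramekin (fit within 2 mm). Next is the narrow steel ring at (0.435, 0.066).

Emit:
carry_out([
  [0.02,-0.11,0,0,0,0],
  [0.02,-0.11,0,0,0,0],
  [0.02,-0.11,0,0,0,0],
  [0.016,-0.08,0,0,0,0],
  [0,0,0,0,0,0],
])

```text
time_s: 15.08
tcp_pos: [0.4341, 0.0638, 0.1862]
eef_rot: [-179.9, -0.1, 179.9]
contact_force: [-0.7, -0.2, 0.1]
gripper_width: 0.0876
gripper_force: 0.0
```

Emit:
carry_out([
  [0,0,0.08,0,0,0],
  [0,0,0.08,0,0,0],
  [0,0,0.06,0,0,0],
  [0,0,0,0,0,0],
  [0,0,0,0,0,0],
])

```text
time_s: 15.7
tcp_pos: [0.4361, 0.0667, 0.0776]
eef_rot: [-180.0, 0.0, -179.9]
contact_force: [0.3, 0.0, 0.5]
gripper_width: 0.0878
gripper_force: 0.0
```

Emit:
carry_out([
  [0,0,0.06,0,0,0],
  [0,0,0.04,0,0,0],
  [0,0,0.011,0,0,0],
  [0,0,0,0,0,0],
  [0,0,0,0,0,0],
])

```text
time_s: 16.32
tcp_pos: [0.4363, 0.0667, 0.0226]
eef_rot: [179.9, 0.1, -180.0]
contact_force: [0.5, -0.5, 0.5]
gripper_width: 0.0873
gripper_force: 0.0
```

Emit:
carry_out([
  [0,0,0,0,0,0],
  [0,0,0,0,0,0],
  [0,0,0,0,0,0],
  [0,0,0,0,0,0],
  [0,0,0,0,0,0],
], hand=0, squeeze=15)

```text
time_s: 16.95
tcp_pos: [0.4355, 0.0662, 0.0215]
eef_rot: [-180.0, -0.0, -180.0]
contact_force: [0.1, 0.3, 1.1]
gripper_width: 0.0443
gripper_force: 15.0
```

Emit:
carry_out([
  [0,0,-0.06,0,0,0],
  [0,0,-0.1,0,0,0],
  [0,0,-0.08,0,0,0],
  [-0.05,0.08,0,0,0,0],
  [-0.053,0.084,0,0,0,0],
])

```text
time_s: 17.58
tcp_pos: [0.4876, 0.1491, 0.1427]
eef_rot: [179.9, 0.1, 180.0]
contact_force: [0.5, -1.0, -0.6]
gripper_width: 0.044
gripper_force: 15.0
```

Emit:
carry_out([
  [-0.053,0.084,0,0,0,0],
  [-0.053,0.084,0,0,0,0],
  [-0.053,0.084,0,0,0,0],
  [0,0,0,0,0,0],
  [0,0,0,0,0,0],
])

```text
time_s: 18.2
tcp_pos: [0.5658, 0.274, 0.1406]
eef_rot: [-179.9, -0.1, -180.0]
contact_force: [-0.1, 0.3, -0.3]
gripper_width: 0.044
gripper_force: 15.0
```

Emit:
carry_out([
  [0,0,0.07,0,0,0],
  [0,0,0.08,0,0,0],
  [0,0,0.04,0,0,0],
  [0,0,0.015,0,0,0],
  [0,0,0,0,0,0],
])

```text
time_s: 18.82
tcp_pos: [0.5664, 0.2738, 0.0394]
eef_rot: [-180.0, -0.0, -180.0]
contact_force: [-0.6, -0.2, 0.6]
gripper_width: 0.0442
gripper_force: 15.0
```

Target TCP is about 0.0265, another 13 mm down.

Emit:
carry_out([
  [0,0,0.014,0,0,0],
  [0,0,0.006,0,0,0],
  [0,0,0.003,0,0,0],
  [0,0,0.002,0,0,0],
  [0,0,0,0,0,0],
])

```text
time_s: 19.45
tcp_pos: [0.5665, 0.2743, 0.0267]
eef_rot: [180.0, 0.0, -180.0]
contact_force: [0.6, -0.5, -0.5]
gripper_width: 0.0445
gripper_force: 15.0
```

Emit:
carry_out([
  [0,0,0.001,0,0,0],
  [0,0,0.001,0,0,0],
  [0,0,0,0,0,0],
])

```text
time_s: 19.82
tcp_pos: [0.5666, 0.2743, 0.0265]
eef_rot: [180.0, 0.0, -180.0]
contact_force: [-3.1, -1.1, 7.4]
gripper_width: 0.044
gripper_force: 15.0
```

Emit:
carry_out([
  [0,0,0,0,0,0],
  [0,0,0,0,0,0],
  [0,0,0,0,0,0],
  [0,0,0,0,0,0],
  [0,0,-0.06,0,0,0],
], hand=1)

```text
time_s: 20.45
tcp_pos: [0.565, 0.2731, 0.0535]
eef_rot: [-179.8, -0.2, 180.0]
contact_force: [0.0, -0.1, 0.7]
gripper_width: 0.0858
gripper_force: 0.0
```

Emit:
carry_out([
  [0,0,-0.1,0,0,0],
  [0,0,-0.1,0,0,0],
  [0,0,-0.06,0,0,0],
  [0,0,0,0,0,0],
])

```text
time_s: 20.95
tcp_pos: [0.5677, 0.2752, 0.1888]
eef_rot: [179.8, 0.3, -180.0]
contact_force: [0.3, -0.1, -0.0]
gripper_width: 0.0875
gripper_force: 0.0
```

Emit:
carry_out([
  [0.003,-0.112,0,0,0,0],
  [0.003,-0.112,0,0,0,0],
  [0.003,-0.112,0,0,0,0],
  [0.003,-0.112,0,0,0,0],
  [0.002,-0.112,0,0,0,0],
])

```text
time_s: 21.58
tcp_pos: [0.5587, -0.0075, 0.1846]
eef_rot: [-180.0, -0.1, -180.0]
contact_force: [1.1, -0.4, 0.3]
gripper_width: 0.0873
gripper_force: 0.0
```

Emit:
carry_out([
  [0,-0.112,0,0,0,0],
  [0,0,0,0,0,0],
  [0,0,0,0,0,0],
  [0,0,0,0,0,0],
])

```text
time_s: 22.08
tcp_pos: [0.5595, -0.0609, 0.1852]
eef_rot: [180.0, -0.0, -179.9]
contact_force: [-0.5, -0.0, -0.8]
gripper_width: 0.0876
gripper_force: 0.0
```

```bash
python3 w.py w4 wide:.56:-.062
```

```text
wide [ 0.5611 -0.0636] 243
[ 0.5596 -0.0607  0.1853] [ 0.491 -0.06   0.335]
```

View pics/w4.png

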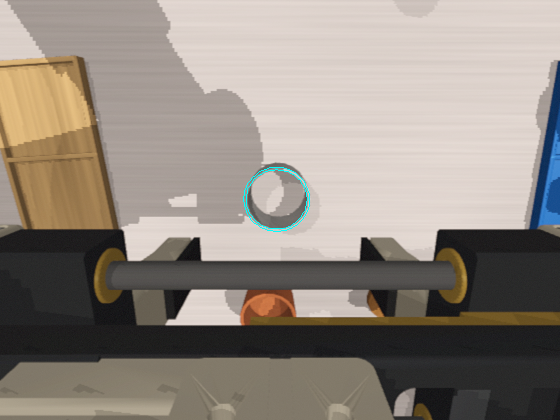

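The wide ring rim is at (276,199) with a tight fit at (0.561, −0.063). Descending.

Emit:
carry_out([
  [-0.002,-0.005,0.1,0,0,0],
  [0,0,0.1,0,0,0],
  [0,0,0.06,0,0,0],
  [0,0,0,0,0,0],
  [0,0,0,0,0,0],
])

```text
time_s: 22.75
tcp_pos: [0.5616, -0.0636, 0.0567]
eef_rot: [-180.0, 0.1, -179.9]
contact_force: [-0.2, -0.1, 0.7]
gripper_width: 0.0877
gripper_force: 0.0
```

Emit:
carry_out([
  [0,0,0.04,0,0,0],
  [0,0,0.022,0,0,0],
  [0,0,0,0,0,0],
  [0,0,0,0,0,0],
])

```text
time_s: 23.25
tcp_pos: [0.5612, -0.0642, 0.0254]
eef_rot: [180.0, 0.1, -180.0]
contact_force: [-0.0, 0.6, 0.4]
gripper_width: 0.0878
gripper_force: 0.0
```

Emit:
carry_out([
  [0,0,0,0,0,0],
  [0,0,0,0,0,0],
  [0,0,0,0,0,0],
  [0,0,0,0,0,0],
  [0,0,0,0,0,0],
], hand=0, squeeze=15)

```text
time_s: 23.88
tcp_pos: [0.5606, -0.0643, 0.0247]
eef_rot: [-180.0, 0.0, -180.0]
contact_force: [-0.7, 0.9, 2.8]
gripper_width: 0.0635
gripper_force: 15.0
```

Emit:
carry_out([
  [0,0,-0.06,0,0,0],
  [0,0,-0.08,0,0,0],
  [0,0,-0.04,0,0,0],
  [0.033,-0.08,0,0,0,0],
  [0.033,-0.1,0,0,0,0],
])

```text
time_s: 24.5
tcp_pos: [0.5274, -0.1545, 0.1148]
eef_rot: [180.0, 0.0, -179.9]
contact_force: [0.4, -0.1, -1.4]
gripper_width: 0.0632
gripper_force: 15.0
```

Emit:
carry_out([
  [0.033,-0.1,0,0,0,0],
  [0.033,-0.1,0,0,0,0],
  [0.033,-0.095,0,0,0,0],
  [0,0,0,0,0,0],
  [0,0,0,0,0,0],
])

```text
time_s: 25.12
tcp_pos: [0.4778, -0.3019, 0.1142]
eef_rot: [180.0, -0.0, 180.0]
contact_force: [0.8, -0.4, -1.0]
gripper_width: 0.0631
gripper_force: 15.0
```

Emit:
carry_out([
  [0,0,0.07,0,0,0],
  [0,0,0.06,0,0,0],
  [0,0,0.02,0,0,0],
  [0,0,0,0,0,0],
  [0,0,0,0,0,0],
])

```text
time_s: 25.75
tcp_pos: [0.4792, -0.3017, 0.0407]
eef_rot: [-180.0, 0.1, -179.9]
contact_force: [0.8, -0.0, -0.8]
gripper_width: 0.0635
gripper_force: 15.0
```

Target is about 0.0297.

Emit:
carry_out([
  [0,0,0.012,0,0,0],
  [0,0,0.005,0,0,0],
  [0,0,0.003,0,0,0],
  [0,0,0.002,0,0,0],
  [0,0,0,0,0,0],
])

```text
time_s: 26.38
tcp_pos: [0.4781, -0.3019, 0.0297]
eef_rot: [-180.0, 0.0, -180.0]
contact_force: [-4.0, 2.6, 10.3]
gripper_width: 0.063
gripper_force: 15.0
```

Emit:
carry_out([
  [0,0,0,0,0,0],
  [0,0,0,0,0,0],
  [0,0,0,0,0,0],
  [0,0,0,0,0,0],
  [0,0,-0.06,0,0,0],
], hand=1)

```text
time_s: 27.0
tcp_pos: [0.4765, -0.3013, 0.0568]
eef_rot: [179.9, -0.3, 180.0]
contact_force: [0.4, -1.2, 1.2]
gripper_width: 0.0875
gripper_force: 0.0
```

Emit:
carry_out([
  [0,0,-0.1,0,0,0],
  [0,0,-0.1,0,0,0],
  [0,0,-0.06,0,0,0],
  [0,0,0,0,0,0],
])

```text
time_s: 27.5
tcp_pos: [0.4796, -0.3023, 0.1915]
eef_rot: [-179.9, 0.3, -180.0]
contact_force: [-0.5, -0.0, -0.1]
gripper_width: 0.0877
gripper_force: 0.0
```

Run:
```python
from h import *
a,b=cam("top"),cam("side")
for z in(.06,.08,.1,.12): print(z,back(a,(186,27),z),back(b,(110,248),z),"near edge",back(a,(190,88),z))
ims=r.capture("top"); cv2.imwrite("pics/top5.png",ims[:,:,::-1])
```

```text
0.06 [0.86375911 0.19865321] [0.86766582 0.16576631] near edge [0.74737609 0.18674557]
0.08 [0.85296144 0.19271027] [0.85489886 0.18181564] near edge [0.73992676 0.18114521]
0.1 [0.84216377 0.18676733] [0.8421319  0.19786498] near edge [0.73247742 0.17554485]
0.12 [0.8313661  0.18082439] [0.82936494 0.21391431] near edge [0.72502809 0.16994449]
```

Emit:
carry_out([
  [-0.076,0.09,0,0,0,0],
  [-0.076,0.09,0,0,0,0],
  [-0.076,0.09,0,0,0,0],
  [-0.076,0.09,0,0,0,0],
  [-0.076,0.09,0,0,0,0],
], hand=0.6)

```text
time_s: 28.18
tcp_pos: [0.6685, -0.0751, 0.1868]
eef_rot: [-180.0, -0.1, -180.0]
contact_force: [0.6, -0.1, -0.0]
gripper_width: 0.0527
gripper_force: 0.0
```

Emit:
carry_out([
  [-0.017,0.094,0,0,0,0],
  [-0.017,0.094,0,0,0,0],
  [-0.017,0.094,0,0,0,0],
  [0,0,0,0,0,0],
  [0,0,0,0,0,0],
])

```text
time_s: 28.8
tcp_pos: [0.6929, 0.0643, 0.1869]
eef_rot: [-180.0, -0.1, -179.9]
contact_force: [0.7, 0.1, -0.4]
gripper_width: 0.0528
gripper_force: 0.0
```

```bash
python3 w.py w5 presser:.6945:.0675
```

```text
presser [0.6954 0.0669] 276
[0.6929 0.0637 0.1873] [0.624 0.066 0.337]
```

View pics/w5.png

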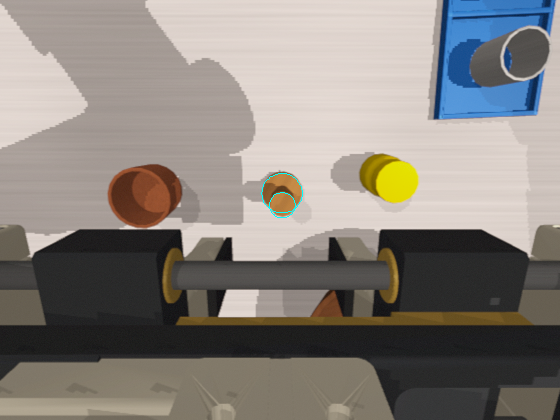

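The presser is at (282,195) with a good fit at (0.695, 0.067). I'll turn 15° so the gripper body clears the bowl, then descend.

Emit:
carry_out([
  [-0.004,0.006,0,0,0,0],
  [0,0,0.02,0,0,-0.125],
  [0,0,0.03,0,0,-0.125],
  [0,0,0.03,0,0,0],
  [0,0,0,0,0,0],
])

```text
time_s: 29.48
tcp_pos: [0.6947, 0.0666, 0.147]
eef_rot: [-180.0, -0.2, -165.2]
contact_force: [0.3, -0.6, -0.2]
gripper_width: 0.0522
gripper_force: 0.0
```

Emit:
carry_out([
  [0,0,0.06,0,0,0],
  [0,0,0.06,0,0,0],
  [0,0,0.06,0,0,0],
  [0,0,0,0,0,0],
  [0,0,0,0,0,0],
])

```text
time_s: 30.1
tcp_pos: [0.6966, 0.0674, 0.0601]
eef_rot: [-180.0, 0.1, -165.0]
contact_force: [0.5, -0.3, 0.7]
gripper_width: 0.0529
gripper_force: 0.0
```

Emit:
carry_out([
  [0.002,0,0.016,0,0,0],
  [0,0,0.012,0,0,0],
  [0,0,0,0,0,0],
  [0,0,0,0,0,0],
])

```text
time_s: 30.6
tcp_pos: [0.6946, 0.0671, 0.0447]
eef_rot: [-180.0, 0.0, -165.0]
contact_force: [-0.4, -0.1, 0.9]
gripper_width: 0.0527
gripper_force: 0.0
```

Emit:
carry_out([
  [0,0,0,0,0,0],
  [0,0,0,0,0,0],
  [0,0,0,0,0,0],
  [0,0,0,0,0,0],
], hand=0, squeeze=15)

```text
time_s: 31.1
tcp_pos: [0.6946, 0.067, 0.0446]
eef_rot: [-180.0, 0.0, -165.0]
contact_force: [0.0, -0.2, 0.1]
gripper_width: 0.0236
gripper_force: 15.0
```

Emit:
carry_out([
  [0,0,-0.06,0,0,0],
  [0,0,-0.08,0,0,0],
  [0,0,-0.06,0,0,0],
  [0,0,0,0,0,0.125],
  [0,0,0,0,0,0.125],
])

```text
time_s: 31.72
tcp_pos: [0.6945, 0.0671, 0.1451]
eef_rot: [180.0, 0.0, 179.8]
contact_force: [-0.1, -0.9, -1.0]
gripper_width: 0.0236
gripper_force: 15.0
```

Emit:
carry_out([
  [0.036,-0.08,0,0,0,0],
  [0.036,-0.104,0,0,0,0],
  [0.036,-0.104,0,0,0,0],
  [0.036,-0.104,0,0,0,0],
  [0.036,-0.104,0,0,0,0],
])

```text
time_s: 32.35
tcp_pos: [0.6038, -0.1825, 0.1446]
eef_rot: [180.0, 0.0, -180.0]
contact_force: [1.1, -1.0, -1.1]
gripper_width: 0.0234
gripper_force: 15.0
```

Emit:
carry_out([
  [0.036,-0.104,0,0,0,0],
  [0.033,-0.104,0,0,0,0],
  [0,-0.024,0,0,0,0],
  [0,0,0,0,0,0],
  [0,0,0,0,0,0],
])

```text
time_s: 32.98
tcp_pos: [0.5705, -0.296, 0.1444]
eef_rot: [180.0, -0.0, -179.9]
contact_force: [0.8, 0.1, -1.5]
gripper_width: 0.0235
gripper_force: 15.0
```

Lower to TCP about 0.0496 (0.095 m down).

Emit:
carry_out([
  [0,0,0.06,0,0,0],
  [0,0,0.07,0,0,0],
  [0,0,0.03,0,0,0],
  [0,0,0.01,0,0,0],
  [0,0,0,0,0,0],
])

```text
time_s: 33.6
tcp_pos: [0.5709, -0.2968, 0.0602]
eef_rot: [-180.0, 0.0, -179.9]
contact_force: [0.2, -0.2, -1.1]
gripper_width: 0.0237
gripper_force: 15.0
```

Emit:
carry_out([
  [0,0,0.008,0,0,0],
  [0,0,0.006,0,0,0],
  [0,0,0.003,0,0,0],
  [0,0,0,0,0,0],
])

```text
time_s: 34.1
tcp_pos: [0.5701, -0.297, 0.051]
eef_rot: [180.0, -0.0, -180.0]
contact_force: [-0.9, 0.1, -0.7]
gripper_width: 0.0236
gripper_force: 15.0
```

Emit:
carry_out([
  [0,0,0.002,0,0,0],
  [0,0,0.002,0,0,0],
  [0,0,0,0,0,0],
])

```text
time_s: 34.48
tcp_pos: [0.5704, -0.2972, 0.0495]
eef_rot: [-180.0, 0.0, -180.0]
contact_force: [-1.1, 0.5, 3.1]
gripper_width: 0.0238
gripper_force: 15.0
```

Emit:
carry_out([
  [0,0,0,0,0,0],
  [0,0,0,0,0,0],
  [0,0,0,0,0,0],
  [0,0,-0.06,0,0,0],
  [0,0,-0.1,0,0,0],
], hand=0.7)

```text
time_s: 35.1
tcp_pos: [0.5689, -0.2966, 0.1279]
eef_rot: [179.9, -0.3, -180.0]
contact_force: [0.9, 0.5, 0.2]
gripper_width: 0.0606
gripper_force: 0.0
```

Emit:
carry_out([
  [0,0,-0.1,0,0,0],
  [0,0,-0.06,0,0,0],
  [0.05,-0.08,0,0,0,0],
  [0.05,-0.1,0,0,0,0],
  [0.05,-0.1,0,0,0,0],
])

```text
time_s: 35.72
tcp_pos: [0.4946, -0.438, 0.2093]
eef_rot: [-180.0, 0.0, -179.9]
contact_force: [0.6, -0.5, -0.2]
gripper_width: 0.0613
gripper_force: 0.0
```

Emit:
carry_out([
  [0.05,-0.1,0,0,0,0],
  [0.05,-0.1,0,0,0,0],
  [0,0,0,0,0,0],
  [0,0,0,0,0,0],
  [0,0,0,0,0,0],
])

```text
time_s: 36.35
tcp_pos: [0.446, -0.5361, 0.2092]
eef_rot: [180.0, 0.0, -179.9]
contact_force: [-0.4, 0.3, 0.1]
gripper_width: 0.0613
gripper_force: 0.0
```

Run:
```python
from h import *
ims={n:r.capture(n) for n in("top","side")}
print(r.get_state()["tcp_pos"])
for n,im in ims.items():
    c=cam(n); g=grad(im)
    for k,cs,p0 in(("lid",[(.036,.056)],(.473,.271)),("narrow",[(.022,.05),(.0195,.05)],(.566,.274)),("wide",[(.032,.05),(.0295,.05)],(.478,-.302)),("presser",[(.012,.067),(.022,.015)],(.570,-.297)),("terra",[(.031,.045)],(.69,-.072)),("jar",[(.022,.06)],(.6745,.1716))):
        p,s=fit([(c,g)],lambda p:[circ(p,*q) for q in cs],p0,.01); print(n,k,p.round(4),round(s))
t=ims["top"][:,:,::-1][90:330,100:500]; s=ims["side"][:,:,::-1][120:370,170:400]
cv2.imwrite("pics/end.png",np.vstack([cv2.resize(t,(500,300)),cv2.resize(s,(500,300))]))
```

```text
[ 0.44614577 -0.53605619  0.20931976]
top lid [0.4739 0.2736] 125
top narrow [0.5658 0.2792] 269
top wide [ 0.4799 -0.2983] 243
top presser [ 0.571 -0.295] 194
top terra [ 0.6896 -0.0715] 136
top jar [0.6756 0.1717] 137
side lid [0.4718 0.2726] 144
side narrow [0.5638 0.2705] 236
side wide [ 0.4794 -0.2992] 212
side presser [ 0.5681 -0.2891] 253
side terra [ 0.6928 -0.0728] 124
side jar [0.6734 0.171 ] 138
```

View pics/end.png

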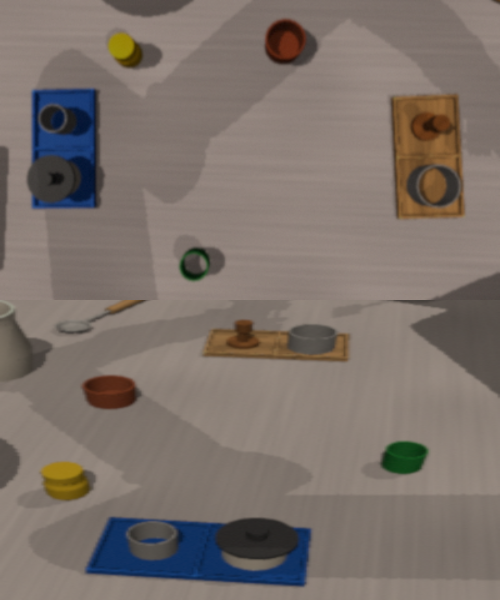

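The final view shows all four things flat in their compartments, with the lid on the ramekin at (54,178) in the top crop. The jar and the terracotta ramekin are unmoved. Handing in.

```bash
python3 -c "
from plant import r
print(r.close_job())"
```

```text
the job is handed in; nothing more can be done
None
```

I handed in the job at about 36 s of the 112 s: both kits are made up, the lid sits flat and centred on the white ramekin, and the terracotta ramekin and the jar are where they were. The hand-in returned no verdict.

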